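# Fetch the tea tin from behind the tray's things

### The arm

A 6-joint arm with a two-finger parallel gripper is mounted at the origin on the work surface. World frame = base frame: x ahead of the robot, y to its left, z up, the work surface at z = 0. Lengths are in mm, angles in rad, forces in N, time in s.
With the tool pointing down it reaches from about 325 to 1000 mm from the base axis. Payload 5.1 kg.
Tool frame: the origin (TCP) lies between the finger pads; the fingertips stand 22 mm ahead of it and the grasp point (between the pads) lies 3 mm ahead of it; z points along the fingers, y is the line along which they close (so a half turn about z gives the same grasp; the last joint's range is limited). The gripper opens to 85 mm and grips with 20 to 120 N. Pads are 22 mm wide; open, the fingers measure 114 mm over their backs; the gripper's body (76 mm by 85 mm) begins 54 mm behind the grasp point. The pads swing forward as they close: fully open they stand 13 mm farther back than shut.
Start: joints at [-1.202, 0.124, 1.65, -0, 1.367, -0.083], TCP at [283.748, -584.783, 232.922] pointing down, gripper open.
Joint ranges: [-2.61, 2.61], [-1.02, 2.33], [0.03, 2.71], [-1.35, 4.49], [0.32, 2.68], [-2.91, 2.91]. Speed limits (rad/s): [2.57, 2.57, 3.14, 3.14, 3.14, 3.14].

### API

Orientations are given as a 3x3 rotation matrix whose columns are the frame's x, y, z axes.
In Python, from plant import manip, status, cams, hand_in gives the robot as it stands. Calls block until the motion is done:
- manip.move_pose(position, orientation): joint-space move of the TCP to a pose.
- manip.movel(position, v=150, attitude=None): straight line of the TCP; attitude=None keeps the orientation; v is the mean speed in mm/s.
- manip.move_j(angles): joint-space move.
- manip.move_gripper(opening, newtons=None): finger opening in mm; newtons is the grip in N (None keeps the last); returns when the fingers have stopped.
- manip.sleep(seconds).
- manip.ik(position, orientation): joint angles nearest the present ones, or None.
- status.get_state(): the state.
- cams.capture(name): name is "side" or "top" or "wrist"; returns a dict with "img" (480x640x3 uint8, red, green, blue), "intrinsics" (3x3 intrinsics, pixels), "xyz" and "attitude" of the camera in the world; the wrist camera has in their place "mount" (4x4, takes a point from camera to tool coordinates, whose origin is the TCP and whose axes are the flange's). Camera axes: x right, y down, z forward; pixel columns grow to the right and rows downward; lengths in mm; the calibration is good to about 2 mm. A picture is of the moment at which its call begins: read the wrist's pose just before it. There is no depth.
A pose or a line that the arm cannot do raises manip.Unreachable and nothing moves.
- hand_in(): hands the job in; it is judged then, once.
The state is a dict: "time": time; "joint_pos": joint angles; "qvel": joint speeds; "joint_efforts": joint torques, N m; "position": TCP position; "orientation": TCP orientation; "force": force on the tool from outside, world axes, zero at the start; "wrist_torque": the same for the moment, N m; "grip_width": finger opening in mm; "grasp_force": force on a finger pad.
Only numpy, scipy, OpenCV 4.12 (cv2) and the standard library are available. Lean on these libraries where they do the work, as an engineer would, in place of code of your own. Each camera call takes 0.05 s, during which the arm holds its last target. There are 200 camera calls.

### The job

The low tea tin stands at the back of the white tray, walled in by the candle, the mosaic tumbler and the lidded jar. First stand all three of those on the cork placemat, then take the tin and stand it in the middle of the wooden trivet, and last put the candle, the tumbler and the jar back in the tray, each on the very spot where it stood. Keep everything upright and leave the mug and the potted succulent where they are.

Things in the scene. Friction and masses are not known exactly. Their poses are not given: they have to be found in the camera images.
- tin: The tea tin: low closed round aluminium tin, 54 mm diameter, 48 mm high, about 120 g. Origin: centre of its underside; z up along its axis. It always stands in the tray on the cork disc at tray (45, 0) mm.
- candle: Pillar candle: plain cream wax cylinder, 52 mm diameter, 130 mm high (and a 7 mm wick), about 240 g. Origin: centre of its underside; z up along its axis. Stands on one of the three other cork discs of the tray at the start.
- tumbler: Mosaic glass tumbler: open round glass covered in small grey tiles, 54 mm diameter at the foot widening to 62 mm at the rim, 85 mm high, wall 4 mm, about 200 g. Origin: centre of its underside; z up along its axis. Stands on one of the three other cork discs of the tray at the start.
- jar: Lidded jar: white ceramic cylinder 60 mm diameter with a flat pale wooden lid 59 mm in diameter and 14 mm thick, 102 mm high in all; the lid is fixed to it; about 260 g. Origin: centre of its underside; z up along its axis. Stands on one of the three other cork discs of the tray at the start.
- tray: White wooden tray, fixed, 220 (x) by 280 (y) mm. Floor 8 mm thick; walls 10 mm thick, 36 mm high on the long sides, 64 mm at the y ends. Origin: centre of underside; x away from the robot, y left, turned up to 0.25 rad. Flat 68 mm cork discs mark the places (x, y mm): tin (45, 0), others, in any order, (-40, 0) in front, (20, 80), (20, -80); each within 5 mm of its disc's centre.
- mat: Cork placemat, the side area: flat, fixed, 200 mm (x) by 270 mm (y), 4 mm thick. Origin: centre of its underside on the table; x away from the robot, y to the left, turned at most 0.25 rad. It lies on the other side (left or right) from the tray and is empty at the start.
- trivet: Wooden trivet: flat square pale board, fixed, 110 by 110 mm, 12 mm thick. Origin: centre of its underside on the table; x and y along its edges. It is empty at the start and lies between the tray and the placemat, either nearer to or farther from the robot than the mug.
- mug: Bystander: white mug, 76 mm diameter, 85 mm high, with a handle on its +y side (reaching some 70 mm from its axis). Origin: centre of its underside. Leave it alone.
- succulent: Bystander: small succulent in a round terracotta pot, 64 mm diameter at the rim, about 75 mm high in all. Origin: centre of its underside. Stands beyond the mug and the trivet, near the far edge of the table. Leave it alone.

How it is judged:
By the outcome, as a careful person would: the job done as asked, in the order asked, and still so for the second after the job is handed in, with the robot touching nothing.
It also fails if it takes over 147 s, if anything falls off the work surface, if the arm or the gripper's body presses on something with over 40 N, if the wrist force passes 120 N, or if a joint passes its speed limit or range.

## Working session

There is one attempt and no reset: what is moved stays moved. The work goes in short steps, each a Python script; the robot and the scene stay as the last script left them, time stands still between calls to the robot, and variables do not carry over. Pictures are saved under pics/ and viewed, at most 14 in all, crops included, and the job is handed in when it is done.

```bash
ls; mkdir -p pics
python3 - <<'E'
from plant import manip, status, cams, hand_in
import cv2, numpy as np, pickle
d={}
for n in ["side","top","wrist"]:
    c=cams.capture(n); d[n]=c; cv2.imwrite(f"pics/{n}0.png",c["img"][:,:,::-1])
    print(n,{k:np.round(v,3).tolist() for k,v in c.items() if k!="img"})
s=status.get_state(); print(s)
pickle.dump(d,open("c0.pkl","wb"))
E
```

```text
pics
side {'intrinsics': [[454.33, 0.0, 314.445], [0.0, 454.33, 235.595], [0.0, 0.0, 1.0]], 'xyz': [185.851, 662.227, 799.536], 'attitude': [[-0.855, -0.359, 0.374], [-0.519, 0.588, -0.62], [0.003, -0.725, -0.689]]}
top {'intrinsics': [[547.381, 0.0, 312.538], [0.0, 547.381, 241.111], [0.0, 0.0, 1.0]], 'xyz': [354.736, 3.755, 1300.431], 'attitude': [[-0.015, -0.983, 0.184], [-1.0, 0.018, 0.014], [-0.017, -0.183, -0.983]]}
wrist {'intrinsics': [[356.782, 0.0, 324.682], [0.0, 356.782, 231.852], [0.0, 0.0, 1.0]], 'mount': [[0.001, -0.963, -0.271, 67.477], [1.0, 0.001, 0.0, 0.56], [-0.0, -0.271, 0.963, -140.411], [0.0, 0.0, 0.0, 1.0]]}
{'time': 0.15, 'joint_pos': array([-1.20160762e+00,  1.24380674e-01,  1.65134078e+00,  1.26705603e-05,
        1.36752596e+00, -8.26011963e-02]), 'qvel': array([-0.00010209, -0.00167302, -0.00572587, -0.00043592,  0.00158224,
       -0.00153613]), 'joint_efforts': array([-5.06421002e-04, -4.24231768e+01, -3.66011775e+01, -4.02170167e-05,
        4.65187026e-03, -3.56702128e-05]), 'position': array([ 283.5810543 , -584.35600835,  231.93053427]), 'orientation': array([[ 8.99668278e-01,  4.36573760e-01, -5.85561276e-04],
       [ 4.36574127e-01, -8.99666959e-01,  1.54774083e-03],
       [ 1.48892902e-04, -1.64809423e-03, -9.99998631e-01]]), 'force': array([-0.90499182,  0.41316577, -0.62090957]), 'wrist_torque': array([-0.08631079, -0.02185755,  0.01603199]), 'grasp_force': 0.0, 'grip_width': 85.50603011338951}
```

View pics/top0.png

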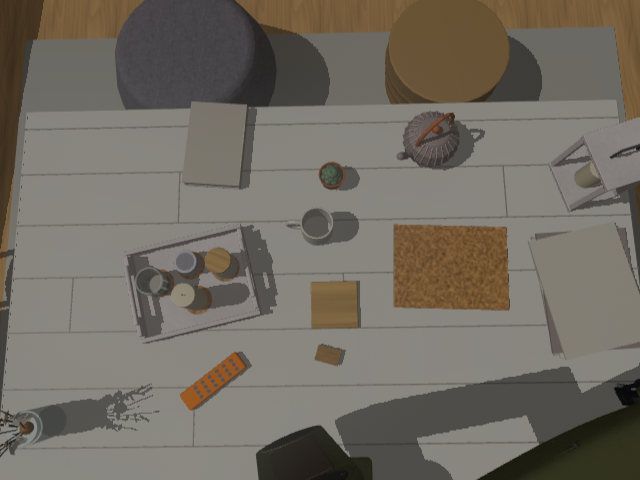

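View pics/side0.png

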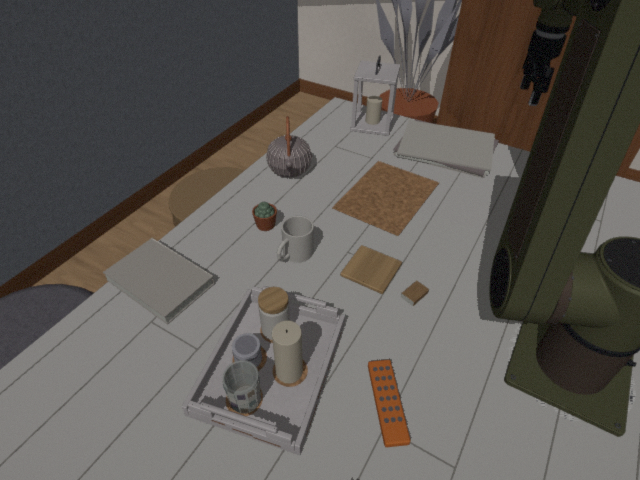

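The top view shows the tray at left, with its centre near pixel (192,283). In it the candle is in front (183,295), the tumbler at left (150,280), the jar at right (218,262) and the tin behind (186,263). The trivet is at (334,305) nearer than the mug (317,225), the mat is at (450,267) and the succulent at (331,175). The side view agrees.

```bash
cat > h.py <<'E'
from plant import manip, status, cams, hand_in
import cv2, numpy as np, pickle
def R(yaw):  # tool down, tool x at angle yaw, closing axis y perpendicular
    c,s=np.cos(yaw),np.sin(yaw); return np.array([[c,s,0],[s,-c,0],[0,0,-1.]])
def snap(name,fn=None):
    st=status.get_state(); c=cams.capture(name)
    if name=="wrist":
        A=st["orientation"]; m=c["mount"]; c["attitude"]=A@m[:3,:3]; c["xyz"]=st["position"]+A@m[:3,3]
    if fn: cv2.imwrite("pics/"+fn+".png",c["img"][:,:,::-1]); pickle.dump(c,open(fn+".pkl","wb"))
    return c
def cast(c,px,z):
    px=np.atleast_2d(np.asarray(px,float)); K=c["intrinsics"]
    d=(np.c_[px,np.ones(len(px))]@np.linalg.inv(K).T)@np.asarray(c["attitude"]).T
    o=np.asarray(c["xyz"]); return (o+d*((z-o[2])/d[:,2])[:,None])[:,:2]
def proj(c,p):
    q=(np.atleast_2d(p)-c["xyz"])@np.asarray(c["attitude"]); q=q@c["intrinsics"].T; return q[:,:2]/q[:,2:]
E
python3 - <<'E'
from h import *
c=pickle.load(open("c0.pkl","rb"))["top"]
hsv=cv2.cvtColor(c["img"],cv2.COLOR_RGB2HSV)
m=cv2.inRange(hsv,(5,80,60),(25,255,255)); m=cv2.morphologyEx(m,cv2.MORPH_CLOSE,np.ones((5,5)))
for k in cv2.findContours(m,cv2.RETR_EXTERNAL,cv2.CHAIN_APPROX_NONE)[0]:
    a=cv2.contourArea(k); r=cv2.minAreaRect(k)
    if a>1000 and r[0][1]>200 and 290<r[0][0]<520:
        w=cast(c,cv2.boxPoints(r),4 if a>5000 else 12); rr=cv2.minAreaRect(w.astype(np.float32)); print(a,r,rr,w.round(0).tolist())
for n,p,z in [("candle",(183,295),139),("tumb",(150,280),94),("jar",(218,262),110),("tin",(186,263),57),("mug",(317,222),85),("succ",(331,175),60)]: print(n,cast(c,p,z).round())
print("traycorners",cast(c,[(127,264),(242,228),(259,311),(143,340)],30).round())
E
```

```text
2069.0 ((333.86322021484375, 304.3935546875), (46.32768249511719, 46.62027359008789), 88.60282135009766) ((444.0133056640625, -25.66827392578125), (108.11920928955078, 110.02417755126953), 0.4127880334854126) [[498.0, 30.0], [498.0, -80.0], [390.0, -80.0], [390.0, 29.0]]
9243.0 ((451.5, 267.0), (84.0, 115.0), 90.0) ((529.28369140625, -308.9070129394531), (280.9444885253906, 201.83724975585938), 88.90626525878906) [[633.0, -175.0], [628.0, -451.0], [427.0, -435.0], [431.0, -167.0]]
candle [[460. 298.]]
tumb [[499. 384.]]
jar [[534. 230.]]
tin [[541. 314.]]
mug [[626.  10.]]
succ [[744. -24.]]
traycorners [[545. 460.]
 [627. 189.]
 [430. 148.]
 [368. 415.]]
```

Run:
```python
from h import *
t=0.22; u=np.array([np.cos(t),np.sin(t)]); v=np.array([-u[1],u[0]]); C=np.array([492,303.])
manip.move_pose([*(C+40*u),330],R(t)); manip.sleep(.3); snap("wrist","w1")
manip.movel([*(C+40*u-70*v),330],v=300); manip.sleep(.3); snap("wrist","w2")
print(status.get_state()["time"],status.get_state()["joint_pos"])
```

```text
4.5 [ 3.30663322e-01 -3.22249126e-02  1.65062732e+00  9.16657783e-05
  1.52331915e+00  1.68027954e+00]
```

View pics/w1.png

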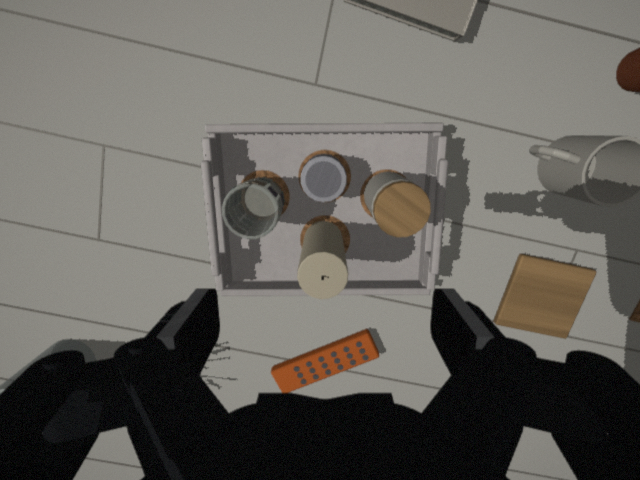

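View pics/w2.png

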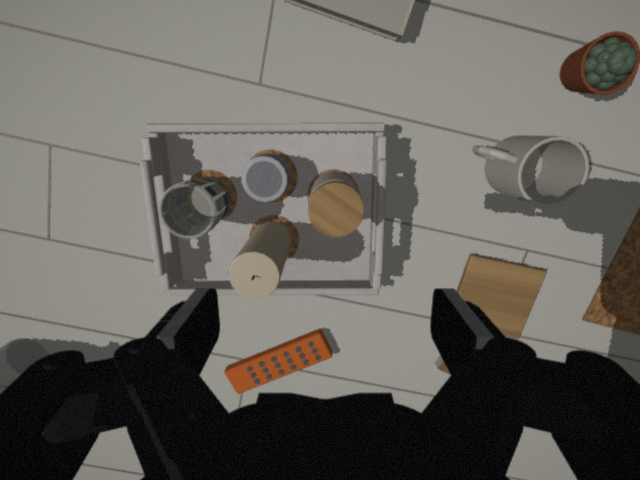

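Both wrist views are clear. In w1 the tops are: candle ≈(323,275), jar lid ≈(402,208), tin ≈(324,178), tumbler rim ≈(253,209). In w2 they are (255,273), (336,208), (267,177) and (193,209). I'll refine these with circle fits.

Run:
```python
from h import *
P={"candle":(138.5,26,[(323,275),(255,273)]),"jar":(110.5,29.5,[(402,208),(336,208)]),"tin":(57,27,[(324,178),(267,177)]),"tumb":(93.5,31,[(253,209),(193,209)])}
for n,(z,r,pp) in P.items():
    for f,p in zip(("w1","w2"),pp):
        c=pickle.load(open(f+".pkl","rb")); k=4
        d=c["xyz"][2]-z; rp=356.8*r/d*1.02
        g=cv2.cvtColor(c["img"],cv2.COLOR_RGB2GRAY); x0,y0=p[0]-45,p[1]-45
        g=cv2.resize(g[y0:y0+90,x0:x0+90],None,fx=k,fy=k,interpolation=cv2.INTER_CUBIC)
        h=cv2.HoughCircles(cv2.medianBlur(g,5),cv2.HOUGH_GRADIENT,1.5,400,param1=80,param2=15,minRadius=int(rp*k*.92),maxRadius=int(rp*k*1.1))
        q=None if h is None else ((h[0,0,:2]+.5)/k-.5+[x0,y0]); 
        print(n,f,"rp %.1f"%rp,None if q is None else (q.round(1),h[0,0,2]/k,cast(c,q,z).round(1)),cast(c,p,z).round(1))
        if f=="w1":
            b=cv2.cvtColor(g,cv2.COLOR_GRAY2BGR)
            if h is not None: cv2.circle(b,tuple(int(v) for v in h[0,0,:2]),int(h[0,0,2]),(0,0,255),1)
            P[n]=P[n]+(b,)
v=[cv2.resize(P[n][3],(300,300)) for n in P]
cv2.imwrite("pics/circ.png",np.vstack([np.hstack(v[:2]),np.hstack(v[2:])]))
# trivet, mat
for f in ("w1","w2"):
    c=pickle.load(open(f+".pkl","rb")); hsv=cv2.cvtColor(c["img"],cv2.COLOR_RGB2HSV)
    m=cv2.inRange(hsv,(8,70,60),(25,255,255)); m[:, :430]=0; m[:240]=0
    for k in cv2.findContours(m,cv2.RETR_EXTERNAL,cv2.CHAIN_APPROX_NONE)[0]:
        if cv2.contourArea(k)>2000: print(f,cv2.minAreaRect(cast(c,k[:,0],12).astype(np.float32)))
# tray wall corners, outer, at pixel guesses in w1 (z: long walls 36)
c=pickle.load(open("w1.pkl","rb")); print(cast(c,[(206,126),(443,125)],36).round(1))
```

```text
candle w1 rp 28.5 (array([321.7, 278.2]), np.float32(26.7125), array([[458.5, 297.4]])) [[462.1 296.9]]
candle w2 rp 28.5 (array([252.6, 277.7]), np.float32(26.13125), array([[458.7, 297.7]])) [[464.2 296.2]]
jar w1 rp 29.8 (array([401.8, 210.1]), np.float32(29.5), array([[538.7, 230.9]])) [[540.8 231.3]]
jar w2 rp 29.8 (array([335.4, 208.6]), np.float32(27.925), array([[540.2, 230.6]])) [[540.9 230.2]]
tin w1 rp 23.8 (array([323.1, 178.9]), np.float32(22.95), array([[545.4, 315.7]])) [[546.7 314.9]]
tin w2 rp 23.8 (array([264.2, 178.3]), np.float32(23.025), array([[546.1, 314.9]])) [[548.3 312. ]]
tumb w1 rp 29.9 (array([249.4, 210.3]), np.float32(27.9875), array([[499.7, 386.7]])) [[502.  383.2]]
tumb w2 rp 29.9 (array([188.7, 207.3]), np.float32(27.9875), array([[503.3, 383.7]])) [[502.5 379. ]]
w1 ((445.8447265625, -23.826366424560547), (109.45404815673828, 113.12655639648438), 0.14463020861148834)
w2 ((445.79205322265625, -24.828449249267578), (110.36780548095703, 111.73062896728516), 0.16257616877555847)
w2 ((502.84417724609375, -202.18838500976562), (83.75135803222656, 129.58877563476562), 87.89591979980469)
[[573.1 461.9]
 [634.6 192.3]]
```

View pics/circ.png

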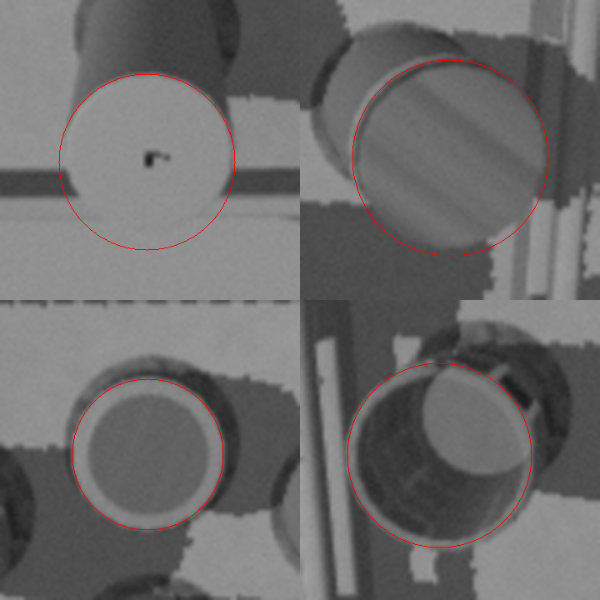

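The tin and jar circles fit well. The candle and tumbler fits are loose because of low contrast, so I'll view contrast-stretched crops of both from w1 and w2.

Run:
```python
from h import *
rows=[]
for pp in ([(323,275),(255,273)],[(253,209),(193,209)]):
    r=[]
    for f,p in zip(("w1","w2"),pp):
        c=pickle.load(open(f+".pkl","rb")); i=c["img"][p[1]-37:p[1]+38,p[0]-50:p[0]+50,::-1]
        i=cv2.resize(i,None,fx=4,fy=4,interpolation=cv2.INTER_CUBIC)
        l=cv2.cvtColor(i,cv2.COLOR_BGR2LAB); l[...,0]=cv2.createCLAHE(6,(3,3)).apply(l[...,0]); 
        l[...,1:]=np.clip((l[...,1:].astype(float)-128)*3+128,0,255); r.append(cv2.cvtColor(l,cv2.COLOR_LAB2BGR))
    rows.append(np.hstack(r))
cv2.imwrite("pics/enh.png",np.vstack(rows))
```

```text
(no output)
```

View pics/enh.png

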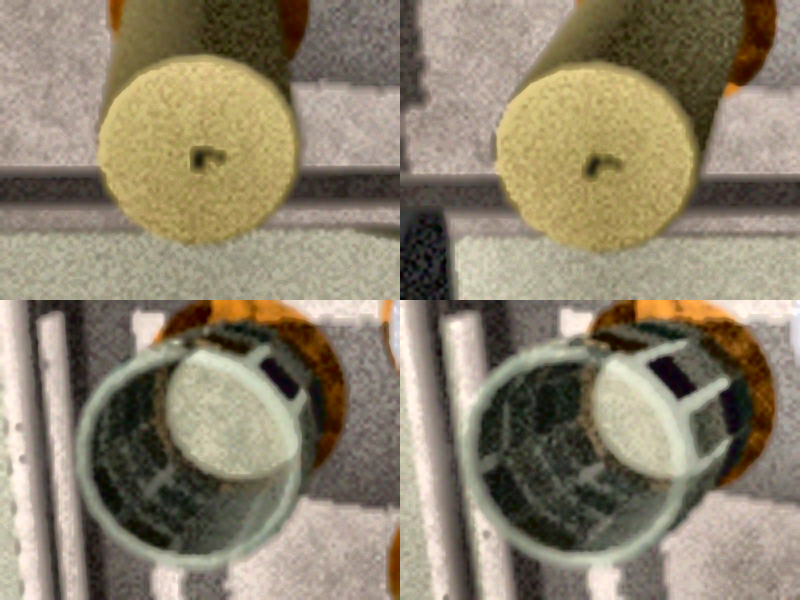

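The candle disc centre is at px (322.1,274.9) in w1 and (253.5,274.9) in w2. The tumbler rim centre is at (249.9,209.9) in w1 and (187.5,209.3) in w2.

Run:
```python
from h import *
Z={"candle":138.5,"jar":110.5,"tin":57,"tumb":93.5}
px={"candle":[(322.1,274.9),(253.5,274.9)],"tumb":[(249.9,209.9),(187.5,209.3)],"jar":[(401.6,209),(335.6,208.3)],"tin":[(323.1,178.9),(264.6,178.3)]}
W={}
for n in px:
    q=[cast(pickle.load(open(f+".pkl","rb")),p,Z[n])[0] for f,p in zip(("w1","w2"),px[n])]; W[n]=np.mean(q,0); print(n,np.round(q,1).tolist())
L={"tin":(45,0),"candle":(-40,0),"tumb":(20,80),"jar":(20,-80)}
a=np.array([L[n] for n in W],float); b=np.array([W[n] for n in W])
H=(a-a.mean(0)).T@(b-b.mean(0)); U,_,V=np.linalg.svd(H); Rm=(V.T@U.T); t=b.mean(0)-Rm@a.mean(0)
print("tray",np.arctan2(Rm[1,0],Rm[0,0]),t,(b-t)@Rm-a)
pickle.dump((W,np.arctan2(Rm[1,0],Rm[0,0]),t),open("W.pkl","wb"))
c=pickle.load(open("c0.pkl","rb"))["top"]
print(manip.ik([462,297,250],R(.21)),manip.ik([540,230,250],R(.21-np.pi/2)),manip.ik([530,-310,250],R(0)),manip.ik([530,-310,250],R(-np.pi/2)))
```

```text
candle [[462.0, 297.8], [461.8, 297.3]]
tumb [[500.3, 386.3], [500.9, 384.7]]
jar [[539.7, 231.4], [540.5, 230.5]]
tin [[545.5, 315.7], [546.2, 314.4]]
tray 0.23842257190977278 [501.178854   304.60363247] [[ 0.19749594  2.38221275]
 [-1.48192588 -1.23072563]
 [ 0.42650728 -0.7618116 ]
 [ 0.85792266 -0.38967552]]
[ 4.73590632e-01 -1.09921227e-01  1.85650835e+00 -4.44089210e-16
  1.39500554e+00  1.83438696e+00] None [-6.16653991e-01  3.54620351e-02  1.71522947e+00 -4.44089210e-16
  1.39090115e+00  9.54142336e-01] [-6.16653991e-01  3.54620351e-02  1.71522947e+00 -4.44089210e-16
  1.39090115e+00  2.52493866e+00]
```

Layout fit agrees to ~2 mm. Starting with the candle.

```bash
cat >> h.py <<'E'
W,T,TC=pickle.load(open("W.pkl","rb"))
A=T; B=T+np.pi/2     # A closes along tray y, B along tray x
def pick(xy,yaw,z,zup,wid,N=40):
    s=status.get_state()["position"]
    manip.move_pose([*xy,zup],R(yaw)); manip.movel([*xy,z+15],v=180); manip.movel([*xy,z],v=60)
    manip.move_gripper(wid-6,N); g=status.get_state(); print("grip %.1f F %.1f"%(g["grip_width"],g["grasp_force"]))
    assert abs(g["grip_width"]-wid)<4, "bad grasp"
    manip.movel([*xy,z+30],v=80); manip.movel([*xy,zup],v=200)
def place(xy,yaw,z,zup,top=3,low=3,op=85):
    manip.move_pose([*xy,zup],R(yaw)); manip.movel([*xy,z+25],v=180); manip.movel([*xy,z+top],v=50); manip.sleep(.3)
    f0=status.get_state()["force"][2]; h=z+top
    while h>z-low:
        h-=1; manip.movel([*xy,h],v=20); f=status.get_state()["force"][2]-f0
        if f>5: break
    manip.sleep(.1); p=status.get_state()["position"]; print("down at",h,"cmd z",z,"df %.1f"%f,"pos",p.round(1))
    manip.move_gripper(op); manip.movel([*xy,h+30],v=100); manip.movel([*xy,zup],v=250)
    print("t %.1f"%status.get_state()["time"]); return h
E
python3 - <<'E'
from h import *
pick(W["candle"],A,103,240,52); print(status.get_state()["time"])
place([530,-308],np.pi/2,99,240)
snap("side","s1"); snap("top","t1")
E
```

```text
grip 51.2 F 42.3
7.95
down at 98 cmd z 99 df 9.3 pos [ 530.2 -308.4   99.6]
t 14.4
```

Run:
```python
from h import *
pick(W["tumb"],B,68,240,59); place([530,-222],np.pi/2,64,240)
pick(W["jar"],B,83,240,60); place([530,-394],np.pi/2,79,240)
u=np.array([np.cos(T),np.sin(T)])
manip.move_pose([*(TC+40*u),300],R(T)); manip.sleep(.3); snap("wrist","w3"); snap("top","t2")
print(status.get_state()["time"])
i=cv2.imread("pics/t2.png")[180:360,100:540]; j=cv2.imread("pics/w3.png")[60:320,100:540]
cv2.imwrite("pics/m2.png",np.vstack([i,j]))
```

```text
grip 60.6 F 43.7
down at 64 cmd z 64 df 6.9 pos [ 530.1 -222.3   64.8]
t 26.6
grip 57.8 F 43.3
down at 78 cmd z 79 df 7.5 pos [ 530.2 -394.4   79.6]
t 37.9
40.85
```

View pics/m2.png

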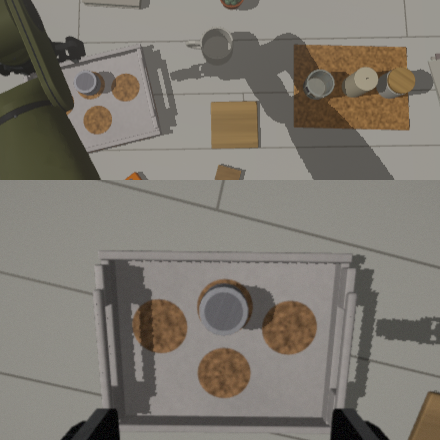

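All three stand on the mat, and the tin is alone in the tray at w3 px ≈(324,190). The cork discs are visible at full-image px (260,206), (390,207) and (324,253).

Run:
```python
from h import *
c=pickle.load(open("w3.pkl","rb"))
hsv=cv2.cvtColor(c["img"],cv2.COLOR_RGB2HSV); m=cv2.inRange(hsv,(5,80,40),(25,255,255)); m[:,:200]=0; m[:,430:]=0; m[290:]=0
D=[]
for k in cv2.findContours(m,cv2.RETR_EXTERNAL,cv2.CHAIN_APPROX_NONE)[0]:
    if cv2.contourArea(k)>1500:
        e=cv2.fitEllipse(cast(c,cv2.convexHull(k)[:,0],8.5).astype(np.float32)); print(np.round(e[0],1),np.round(e[1],1)); D.append(e[0])
g=cv2.cvtColor(c["img"],cv2.COLOR_RGB2GRAY)[145:235,279:369]; g=cv2.resize(g,None,fx=4,fy=4,interpolation=cv2.INTER_CUBIC)
h=cv2.HoughCircles(cv2.medianBlur(g,5),cv2.HOUGH_GRADIENT,1.5,400,param1=80,param2=15,minRadius=90,maxRadius=112)[0,0]
q=(h[:2]+.5)/4-.5+[279,145]; print("tin",q,h[2]/4,cast(c,q,56.5)); print({n:W[n].round(1).tolist() for n in W})
u=np.array([np.cos(T),np.sin(T)]);v=np.array([-u[1],u[0]])
for d in D:
    n=min(W,key=lambda n:np.hypot(*(W[n]-d))); e=W[n]-np.array(d); print(n,"off disc (tray)",e@u,e@v)
```

```text
[460.4 294.7] [66.3 66.5]
[536.8 230.4] [66.4 66.7]
[500.8 386.2] [66.6 66.7]
tin [323.0625 190.9375] 24.3375 [[545.49935098 315.93168277]]
{'candle': [461.9, 297.5], 'tumb': [500.6, 385.5], 'jar': [540.1, 231.0], 'tin': [545.8, 315.1]}
candle off disc (tray) 2.149840334994705 2.364251299253997
jar off disc (tray) 3.298922442377071 -0.23547277750674836
tumb off disc (tray) -0.4239032584757876 -0.559221037277915
```

Run:
```python
from h import *
pick([545.6,315.5],A,39,200,54); place([445.4,-24.8],0.0,43,200)
manip.move_pose([485,-25,260],R(0)); manip.sleep(.3); snap("wrist","w4")
c=pickle.load(open("w4.pkl","rb")); print("centre px", proj(c,[445.4,-24.8,60]))
print(status.get_state()["time"])
```

```text
grip 52.3 F 42.2
down at 43 cmd z 43 df 7.6 pos [445.5 -24.8  43.7]
t 49.9
centre px [[323.56485652 242.04216925]]
50.6583
```

View pics/w4.png

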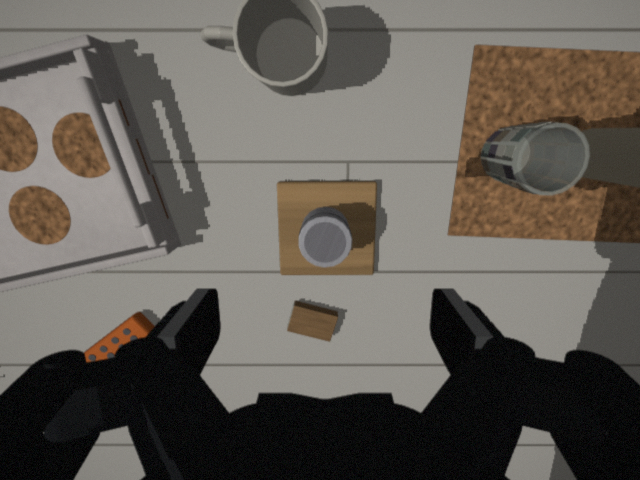

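The tin stands on the trivet with its top centre at ≈(325,241). The trivet's top corners are ≈(278,182), (376,182), (374,275) and (282,275). I'll check the centring numerically.

Run:
```python
from h import *
c=pickle.load(open("w4.pkl","rb"))
hsv=cv2.cvtColor(c["img"],cv2.COLOR_RGB2HSV); m=cv2.inRange(hsv,(8,70,60),(25,255,255)); m[:170]=0;m[288:]=0;m[:,:265]=0;m[:,390:]=0
k=max(cv2.findContours(m,cv2.RETR_EXTERNAL,cv2.CHAIN_APPROX_NONE)[0],key=cv2.contourArea)
print(cv2.minAreaRect(cast(c,k[:,0],12).astype(np.float32)))
print(cast(c,[(278,182),(376,182),(374,275),(282,275)],12).round(1), cast(c,(325,241),60))
```

```text
((445.3589782714844, -28.022907257080078), (108.26564025878906, 108.79645538330078), 0.043095845729112625)
[[498.4  24.7]
 [498.4 -81.4]
 [390.  -83.4]
 [389.9  23.8]] [[446.48612023 -26.22576853]]
```

The tin is within about 2 mm of the trivet's centre. Now the three go back.

Run:
```python
from h import *
h=np.pi/2
pick([530,-308],h,99,240,52); place(W["candle"],A,103,240)
pick([530,-222],h,64,240,60); place(W["tumb"],B,68,240)
pick([530,-394],h,79,240,59); place(W["jar"],B,83,240)
u=np.array([np.cos(.22),np.sin(.22)]); 
manip.move_pose([*(np.array([492,303.])+40*u),330],R(.22)); manip.sleep(.4); snap("wrist","w5")
print(status.get_state()["time"])
a=cv2.imread("pics/w1.png")[110:310,190:460]; b=cv2.imread("pics/w5.png")[110:310,190:460]
cv2.imwrite("pics/cmp.png",cv2.resize(np.hstack([a,b]),(800,296)))
```

```text
grip 51.3 F 42.4
down at 102 cmd z 103 df 8.5 pos [462.5 297.8 103.5]
t 61.7
grip 60.5 F 43.7
down at 68 cmd z 68 df 6.9 pos [500.6 385.7  68.9]
t 73.3
grip 58.2 F 43.5
down at 82 cmd z 83 df 9.9 pos [540.3 231.1  83.6]
t 85.8
87.725
```

View pics/cmp.png

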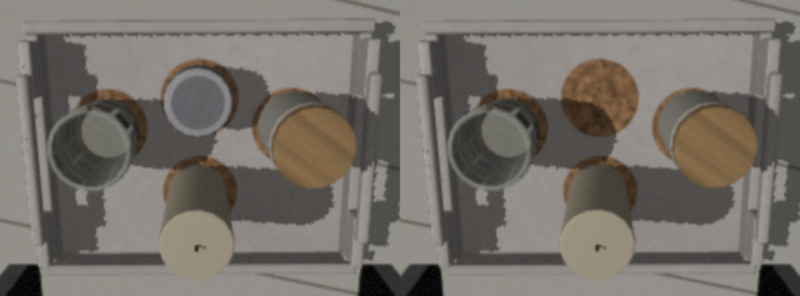

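The before and after views match to about a pixel. The candle wick is at (199,248) before and (200,248) after, and the jar and tumbler are unchanged. Everything is upright and the arm is clear, so I'm handing in.

```bash
python3 -c "
from plant import hand_in
print(hand_in())"
```

```text
the job is handed in; nothing more can be done
None
```

The job is handed in at about 88 s: the tin stands within about 2 mm of the trivet's centre, the candle, tumbler and jar are back on their original spots to about a pixel in the before/after wrist views, and I did not touch the mug or succulent (no final picture of them was taken).

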